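Put the long tweezers away in the open drawer

ROBOT

A 6-joint arm with a two-finger parallel gripper is mounted at the origin on a cart in front of the work surface, level with it; the furniture and walls round the work are solid. World frame = base frame: x ahead of the robot, y to its left, z up, the work surface at z = 0. Lengths are in mm, angles in rad, forces in N, time in s.
With the tool pointing down it reaches from about 375 to 925 mm from the base axis. Payload 5.7 kg.
Tool frame: the origin (TCP) lies at the very end of the fingers, on their centre line; the grasp point (between the pads) lies 19 mm behind it; z points along the fingers, y is the direction in which the jaws open and shut (so a half turn about z gives the same grasp; the last joint's range is limited). The gripper opens to 85 mm and grips with 20 to 120 N. Pads are 22 mm wide; open, the fingers measure 114 mm over their backs; the gripper's body (76 mm by 85 mm) begins 54 mm behind the grasp point. The pads swing forward as they close: fully open they stand 13 mm farther back than shut.
Start: joints at [0.987, 0.359, 1.51, -0, 1.272, -0.115], TCP at [271.078, 535.238, 231.267] pointing down, gripper open.
Joint ranges: [-2.97, 2.97], [-1.01, 2.36], [0.21, 2.38], [-0.96, 4.11], [0.2, 2.71], [-2.98, 2.98]. Speed limits (rad/s): [2.39, 2.39, 3.14, 3.14, 3.14, 3.14].

INTERFACE

Orientations are given as a unit quaternion [x, y, z, w].
In Python, from rig import monitor, optics, ticket, find_in, regions_of gives the robot as it stands.
- The arm moves only by the tool play_rows, never from a script. Its argument "increments" is text: rows parted by semicolons, each of 5 numbers parted by spaces: the finger opening in mm, from 0 to 85.4, then the shift along the tool's x, y, z in mm, then the turn about the tool's z in degrees. A call has 1 to 12 rows; each row shifts and turns the pose as measured when the row begins, along the tool's axes as they then stand; what a row does not reach is not made up. A row lasts 1/12 s, in which the tool goes at most 41.7 mm and 7.16 degrees, less where a joint would pass 70% of its speed; a pose out of reach is approached as far as the arm can. A call is refused whole if a number of a shift passes 41.7 or a number of a turn 7.16, either way. A call with a gripper value outside its range is refused whole. The fingers move at their own pace and stop on an object; "force" is the grip in N (left out, the last holds). Time passes only in rows, so rows that do not move let the fingers close. It gives the time, the measured TCP pose, the force and the opening at its end, in the units of the state.
- monitor.state(): the state, without advancing time (a new reading comes with each control period).
- optics.grab_frame(name): name is "side" or "top"; returns a dict with "image" (384x512x3 uint8, red, green, blue), "fx", "fy", "cx", "cy" (pixels), "D" ([k1, k2, p1, p2, k3] as OpenCV has them; the pictures are not rectified), "origin" and "attitude" of the camera in the world. Camera axes: x right, y down, z forward; pixel columns grow to the right and rows downward; lengths in mm; the calibration is good to about 2 mm. A picture is of the moment at which its call begins. There is no depth.
- ticket.hand_in(): hands the job in, once; it reports no verdict.
Trained networks look in a picture, given as the dict that the camera call returned (one of the last four; its "shot" number tells which), for a name from the list of things; names that differ only in an ending like _2 or _b are one class to them, and where a whole thing is asked for, a point or a joint stands for the part that bears it (a point fixed in the world has none). Each returns a list of dicts, best first, with "score" (0 to 1); they miss things now and then, are a little off and sometimes report something else, mostly with a low value. They report only what shows in the picture. A call takes as long as a camera call.
- find_in(picture, query): "position" ([column, row] in pixels, amid what is visible of it).
- regions_of(picture, query): "region" (384x512 bool, what is visible of it) and "position" ([column, row] in pixels, amid what is visible of it).
The state is a dict: "clock": time; "joint_positions": joint angles; "joint_velocities": joint speeds; "joint_torque": joint torques, N m; "tcp_pos": TCP position; "tcp_rot": TCP orientation; "contact_force": force on the tool from outside, world axes, zero at the start; "wrist_torque": the same for the moment, N m; "width": opening from 0.0 (shut) to 1.0 (fully open).
Only numpy, scipy, OpenCV 4.12 (cv2) and the standard library are available. Lean on these libraries where they do the work, as an engineer would, in place of code of your own. Each camera call takes 0.05 s, during which the arm holds its last target. There are 200 camera calls.

TASK

Put the longer of the two pairs of tweezers away in the open upper drawer of the small drawer unit, lying flat on the drawer's floor. Lower them in and set them down rather than dropping them, and leave the shorter tweezers and the brush where they lie.

Things in the scene. Friction and masses are not known exactly. Their poses are not given: they have to be found in the camera images.
- tweezers_long: The longer steel tweezers, 154 mm long, 18 mm wide across the two legs at mid length, 8 mm high, a band round the middle, about 22 g, lying on the bench (its top is z = 0). The legs are rigid: they do not squeeze together. Origin: middle of the underside; the length runs along its y axis, z up. Grip across the legs (along its x axis) at mid length.
- tweezers_short: The shorter plain steel tweezers, 129 mm long, 16 mm wide, 8 mm high: a bystander, loose on the bench. Origin: middle of the underside; the length runs along y.
- brush: Soft brush with wooden handle, 165 mm long, 12 mm wide, 12 mm high: a loose bystander. Origin: middle of the underside; length along y. The two tweezers and the brush lie side by side in any order on the robot's left, roughly along the world's y, their middles at least 70 mm apart.
- drawer_floor (a point): Point on the open drawer's inner floor, about 75 mm over the bench, on its centre line, 58 mm behind the inner face of its front. x points into the unit, y along the width, z up. Inside it is 198 mm wide, so the tweezers go in crosswise. The opening reaches from x = -58 mm to the unit's face at x = 51 to 76 mm. Above the floor, side walls rise 33 mm, the front 42 mm.
- drawer_front (a point): Middle of the top edge of the open drawer's front panel, 72 mm in front of drawer_floor, same axes. The drawer is pulled out 115 to 140 mm and slides along x against about 1 N of friction, in a small grey fixed unit with two white-fronted drawers, 240 mm wide, 130 mm high, its top 55 mm above this drawer's inner floor. Bar handles stand out 41 mm in front.

How it is judged:
By the outcome, as a careful person would: the job done as asked, in the order asked, and still so for the second after the job is handed in, with the robot touching nothing.
It also fails if it takes over 42 s, if anything falls off the work surface, if the arm or the gripper's body presses on something with over 40 N, if the wrist force passes 120 N, or if a joint passes its speed limit or range.

## Working session

There is one attempt and no reset: what is moved stays moved. The work goes in short steps, Python scripts to look and compute and a tool call to move; the robot and the scene stay as the last step left them, time stands still between calls to the robot, and variables do not carry over. Pictures are saved under pics/ and viewed, about 8 in all and at most 12, crops included, and the job is handed in when it is done.

Besides the shell and the picture viewer there is one more tool, called after ">>>" as name(argument=value, ...), one argument or row to a line, values as JSON. play_rows: Moves the arm, as the interface text tells. Its arguments: {"type":"object","properties":{"increments":{"type":"string"},"force":{"type":"number"}},"required":["increments"]}

```bash
mkdir -p pics; cat > h.py <<'E'
import numpy as np, cv2
from scipy.spatial.transform import Rotation as R
from rig import monitor, optics, ticket, find_in, regions_of
def cam(p):
    K=np.array([[p['fx'],0,p['cx']],[0,p['fy'],p['cy']],[0,0,1.]])
    a=np.array(p['attitude'],float)
    M=a if a.shape==(3,3) else R.from_quat(a).as_matrix()
    return K,np.array(p['D'],float),M,np.array(p['origin'],float)
def world(p,px,z):
    K,D,M,o=cam(p)
    u=cv2.undistortPoints(np.array(px,float).reshape(-1,1,2),K,D).reshape(-1,2)
    d=np.c_[u,np.ones(len(u))]@M.T
    return o+d*((z-o[2])/d[:,2])[:,None]
def pix(p,X):
    K,D,M,o=cam(p)
    return cv2.projectPoints((np.array(X,float).reshape(-1,3)-o)@M,np.zeros(3),np.zeros(3),K,D)[0].reshape(-1,2)
def axis(p,reg,z):
    ys,xs=np.nonzero(reg)
    w=world(p,np.c_[xs,ys],z)[:,:2]
    (c,s,a)=cv2.minAreaRect(w.astype(np.float32))
    b=cv2.boxPoints((c,s,a)); e=[b[1]-b[0],b[2]-b[1]]
    l=max(e,key=np.linalg.norm)
    return np.round(c,1),np.round(sorted(s),1),round(np.degrees(np.arctan2(l[1],l[0]))%180,1)
E
python3 - <<'E'
from h import *
s=monitor.state(); print({k:np.round(v,3) for k,v in s.items()})
ps={n:optics.grab_frame(n) for n in('top','side')}
cv2.imwrite('pics/a.png',np.hstack([cv2.resize(ps[n]['image'],(512,384)) for n in ps])[:,:,::-1] if 0 else np.vstack([ps['top']['image']])[:,:,::-1])
cv2.imwrite('pics/b.png',ps['side']['image'][:,:,::-1])
for n,p in ps.items():
    print(n,np.round(p['origin']),np.round(p['attitude'],3))
    for q in('tweezers_long','tweezers_short','brush'):
        for r in regions_of(p,q)[:3]: print(q,round(r['score'],2),np.round(r['position']),axis(p,r['region'],6))
    for q,z in(('drawer_floor',75),('drawer_front',117)):
        for r in find_in(p,q)[:2]: print(q,round(r['score'],2),np.round(r['position']),np.round(world(p,r['position'],z)))
E
```

```text
{'clock': np.float64(0.0), 'joint_positions': array([ 0.987,  0.36 ,  1.511,  0.   ,  1.273, -0.115]), 'joint_velocities': array([-0.003, -0.   ,  0.   , -0.   ,  0.   , -0.002]), 'joint_torque': array([-1.0000e-03, -5.2762e+01, -2.7862e+01, -0.0000e+00,  1.3000e-02,
       -0.0000e+00]), 'tcp_pos': array([270.697, 534.677, 230.436]), 'tcp_rot': array([ 0.232,  0.973, -0.001, -0.   ]), 'contact_force': array([-0.091,  0.444,  0.248]), 'wrist_torque': array([-0.001, -0.015, -0.036]), 'width': np.float64(1.001)}
top [ 360.  178. 1036.] [-0.698  0.707 -0.078  0.081]
tweezers_long 0.51 [323. 167.] (array([646.1,  19.4]), array([217.5, 260.9]), np.float32(92.4))
tweezers_short 0.59 [174. 218.] (array([540.9, 367.3]), array([ 0.9, 25.1]), np.float32(111.6))
tweezers_short 0.57 [187. 250.] (array([454.9, 359.7]), array([ 9.2, 25.6]), np.float32(89.6))
brush 0.69 [198. 294.] (array([363.6, 334.4]), array([ 11.2, 150.2]), np.float32(91.4))
drawer_floor 0.61 [327. 170.] [[631.  27.  75.]]
drawer_front 0.76 [323. 169.] [[622.  43. 117.]]
side [272. 853. 792.] [-0.192  0.893 -0.399  0.083]
tweezers_long 0.68 [280. 296.] (array([455.2, 326.2]), array([17.4, 93.9]), np.float32(92.2))
tweezers_long 0.27 [238. 297.] (array([536.8, 345. ]), array([16.6, 82.3]), np.float32(106.8))
brush 0.92 [315. 325.] (array([361.8, 334. ]), array([ 12.8, 162.1]), np.float32(90.8))
drawer_floor 0.77 [249. 168.] [[637.  40.  75.]]
```

View pics/a.png

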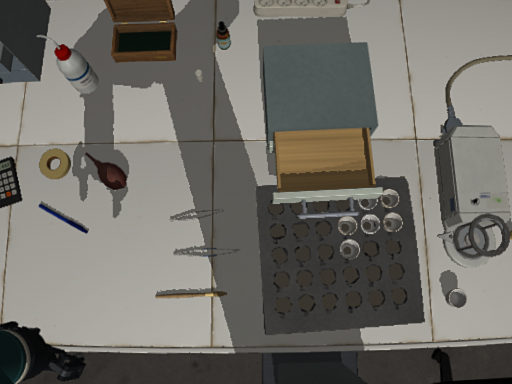

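View pics/b.png

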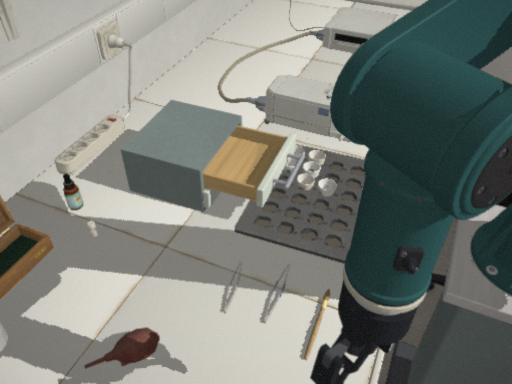

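The top view shows two tweezers, at about (195,214) and (206,251), and the brush at (190,294). The open drawer is around (323,160). The tweezers at row 251 look longer, so I'll zoom in to check ends and drawer corners.

```bash
python3 - <<'E'
from h import *
p=optics.grab_frame('top'); q=optics.grab_frame('side')
c=lambda im,x,y,w,h,s:cv2.resize(im[y:y+h,x:x+w],None,fx=s,fy=s,interpolation=cv2.INTER_CUBIC)
A=c(p['image'],155,195,100,70,4); B=c(q['image'],205,250,100,75,4)
C=c(p['image'],255,115,135,110,3); 
im=np.zeros((600,800,3),np.uint8); im[:280,:400]=A; im[300:600,:400]=B; im[:330,395:800]=C
cv2.imwrite('pics/c.png',im[:,:,::-1])
E
```

```text
(no output)
```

View pics/c.png

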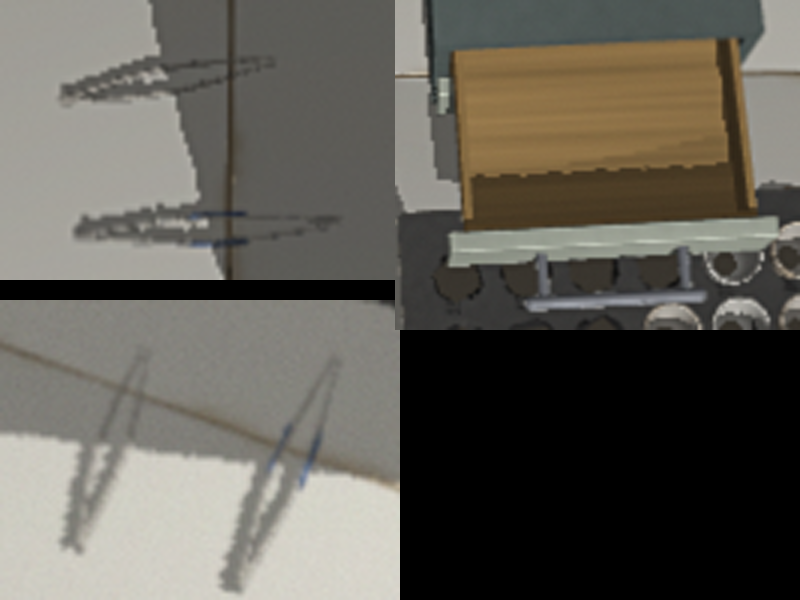

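The crop settles it: the banded pair (row 251) is the long one, with ends at about (174,252) and (240,250). The drawer front's top edge runs from (273,193) to (383,187).

```bash
python3 - <<'E'
from h import *
p=optics.grab_frame('top'); q=optics.grab_frame('side')
def show(n,a): print(n,np.round(a,1).tolist())
for P,e in((p,[(173.7,252.2),(240,249.8)]),(q,[(263,322),(289,264.5)])):
    w=world(P,e,4); d=w[1]-w[0]; show('ends',w[:,:2]); show('mid',w.mean(0)); print(np.linalg.norm(d),np.degrees(np.arctan2(d[1],d[0])))
f=lambda l:[((x-395)/3+255,y/3+115) for x,y in l]
w=world(p,f([(450,235),(778,218)]),117); d=w[0]-w[1]; show('front',w); show('mid',w.mean(0)); yaw=np.arctan2(d[1],d[0])-np.pi/2; print('yaw',np.degrees(yaw))
ux=np.array([np.cos(yaw),np.sin(yaw),0]); fl=w.mean(0)+72*ux; fl[2]=75; show('floor',fl)
show('sidewalls top L,R',world(p,f([(462,215),(455,52),(754,208),(738,38)]),108))
show('face bottom/at z108',world(p,f([(455,50),(740,38)]),108))
E
```

```text
ends [[459.4, 378.3], [463.4, 225.0]]
mid [461.4, 301.7, 4.0]
153.3122099454839 -88.47261739916324
ends [[455.7, 377.5], [459.9, 225.4]]
mid [457.8, 301.4, 4.0]
152.09486556185612 -88.42095091876187
front [[569.7, 149.4, 117.0], [578.9, -83.3, 117.0]]
mid [574.3, 33.0, 117.0]
yaw 2.2503568634564077
floor [646.3, 35.9, 75.0]
sidewalls top L,R [[586.2, 140.3, 108.0], [709.1, 142.6, 108.0], [588.6, -69.0, 108.0], [718.1, -66.8, 108.0]]
face bottom/at z108 [[710.6, 142.6, 108.0], [718.1, -68.3, 108.0]]
```

>>> play_rows(
  increments="50 0 0 0 6.85;50 0 0 0 6.85;50 0 0 0 6.85;50 0 0 0 6.85;50 0 0 0 6.85;50 0 0 0 6.85;50 0 0 0 6.85;50 0 0 0 6.85;50 0 0 0 6.85;50 0 0 0 0;50 0 0 0 0",
  force=40,
)

```text
clock: 1.72
tcp_pos: [271.1, 535.3, 231.5]
tcp_rot: [0.714, 0.7, 0.0, -0.0]
contact_force: [0.6, -0.4, -0.5]
width: 0.584
```

>>> play_rows(
  increments="50 0 0 0 -2.6;50 -24 18 13 0;50 -24 18 13 0;50 -24 18 13 0;50 -24 18 13 0;50 -24 18 13 0;50 -24 18 13 0;50 -24 18 13 0;50 -24 18 13 0;50 -24 18 13 0;50 -24 18 13 0;50 0 0 0 0",
)

```text
clock: 2.72
tcp_pos: [473.3, 302.0, 98.4]
tcp_rot: [0.676, 0.737, 0.007, -0.001]
contact_force: [-0.3, 0.8, -0.0]
width: 0.582
```

```bash
python3 - <<'E'
from h import *
p=optics.grab_frame('top'); q=optics.grab_frame('side')
s=monitor.state(); t=s['tcp_pos']; print(np.round(t,1),np.round(R.from_quat(s['tcp_rot']).as_matrix(),3).tolist(),s['width'])
c=lambda im,x,y,w,h,s:cv2.resize(im[y:y+h,x:x+w],None,fx=s,fy=s,interpolation=cv2.INTER_CUBIC)
print(pix(p,[t]),pix(q,[t]))
im=np.zeros((300,800,3),np.uint8); im[:300,:400]=c(p['image'],155,200,100,75,4); im[:300,400:]=c(q['image'],215,250,100,75,4)
cv2.imwrite('pics/d.png',im[:,:,::-1])
E
```

```text
[471.2 304.9  99.9] [[-0.084, 0.996, 0.007], [0.996, 0.084, 0.013], [0.012, 0.008, -1.0]] 0.5859568660898015
[[199.8806537  241.92315397]] [[271.49014171 259.8351112 ]]
```

View pics/d.png

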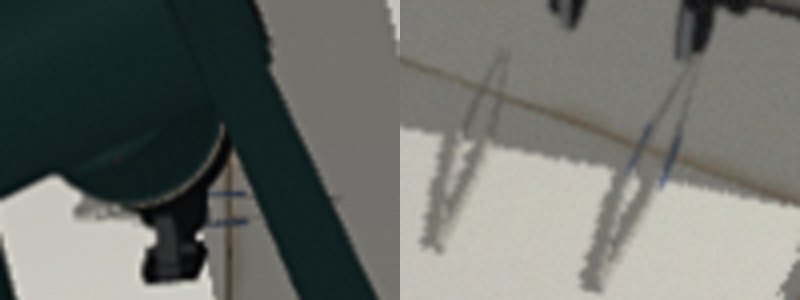

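>>> play_rows(
  increments="50 0 0 0 3.2;50 -3 -12 20 0;50 0 0 20 0;50 0 0 0 0;50 0 0 0 0;50 0 0 0 0",
)

```text
clock: 3.32
tcp_pos: [458.5, 308.5, 63.6]
tcp_rot: [0.693, 0.721, 0.011, -0.002]
contact_force: [0.2, 0.4, 0.6]
width: 0.583
```

```bash
python3 - <<'E'
from h import *
for i in range(3):
    s=monitor.state(); print(np.round(s['tcp_pos'],1),np.round(R.from_quat(s['tcp_rot']).as_matrix(),3).tolist(),s['contact_force'])
    optics.grab_frame('top')
E
```

```text
[458.5 308.5  63.6] [[-0.04, 0.999, 0.012], [0.999, 0.04, 0.018], [0.017, 0.013, -1.0]] [0.19211004 0.41537147 0.62656221]
[458.9 308.7  64. ] [[-0.04, 0.999, 0.013], [0.999, 0.039, 0.018], [0.018, 0.013, -1.0]] [-0.40660733  1.11191551  0.37350934]
[459.3 308.6  64. ] [[-0.039, 0.999, 0.013], [0.999, 0.039, 0.018], [0.018, 0.014, -1.0]] [ 0.65192211 -0.83285223 -0.30418748]
```

>>> play_rows(
  increments="50 -4 0 0 0;50 -4 0 8 0;50 0 0 12 0;50 0 0 12 0;50 0 0 8 0;50 0 0 5 0;50 0 0 0 0",
)

```text
clock: 4.05
tcp_pos: [463.8, 300.5, 18.9]
tcp_rot: [0.693, 0.721, 0.015, -0.0]
contact_force: [-1.2, 0.0, 0.3]
width: 0.59
```

```bash
python3 - <<'E'
from h import *
q=optics.grab_frame('side')
s=monitor.state(); t=s['tcp_pos']; print(np.round(t,1),np.round(R.from_quat(s['tcp_rot']).as_matrix(),3).tolist(),s['width'],s['clock'])
cv2.imwrite('pics/e.png',cv2.resize(q['image'][230:340,205:345],None,fx=4,fy=4,interpolation=cv2.INTER_CUBIC)[:,:,::-1])
E
```

```text
[463.9 300.5  19.3] [[-0.039, 0.999, 0.02], [0.999, 0.039, 0.021], [0.02, 0.021, -1.0]] 0.5822567015306056 4.1
```

View pics/e.png

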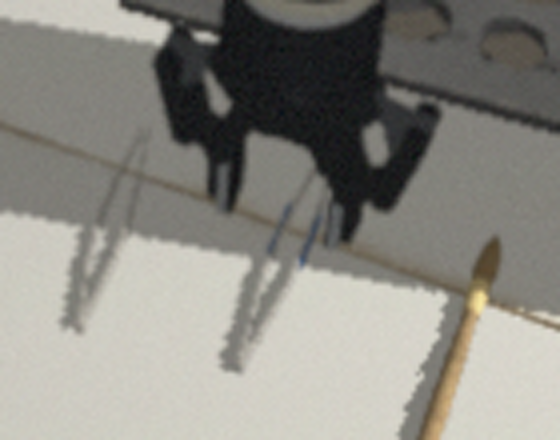

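The fingers straddle the banded tweezers, with tips at about crop (225,205) and (340,240). The neighbours are clear.

>>> play_rows(
  increments="50 0 -4 3 0;50 0 0 5 0;50 0 0 5 0;50 0 0 3 0;50 0 0 0 0",
)

```text
clock: 4.52
tcp_pos: [460.7, 301.1, 2.9]
tcp_rot: [0.693, 0.721, 0.016, 0.0]
contact_force: [-0.3, -1.0, -0.1]
width: 0.587
```

>>> play_rows(
  increments="26 0 0 0 0;26 0 0 0 0;26 0 0 1 0;26 0 0 0 0;14 0 0 0 0;14 0 0 0 0;10 0 0 0 0;10 0 0 0 0;10 0 0 0 0",
)

```text
clock: 5.27
tcp_pos: [461.3, 301.5, 2.3]
tcp_rot: [0.693, 0.721, 0.016, 0.001]
contact_force: [0.5, -0.4, -0.8]
width: 0.163
```

```bash
python3 - <<'E'
from h import *
q=optics.grab_frame('side')
s=monitor.state(); t=s['tcp_pos']; print(np.round(t,1),s['tcp_rot'],s['width'],s['clock'],s['contact_force'])
cv2.imwrite('pics/f.png',cv2.resize(q['image'][230:340,205:345],None,fx=4,fy=4,interpolation=cv2.INTER_CUBIC)[:,:,::-1])
E
```

```text
[461.3 301.5   2.3] [6.93013798e-01 7.20739967e-01 1.62935509e-02 5.44233989e-04] 0.16705553857910396 5.3167 [ 0.43072768  0.02020094 -0.18654029]
```

View pics/f.png

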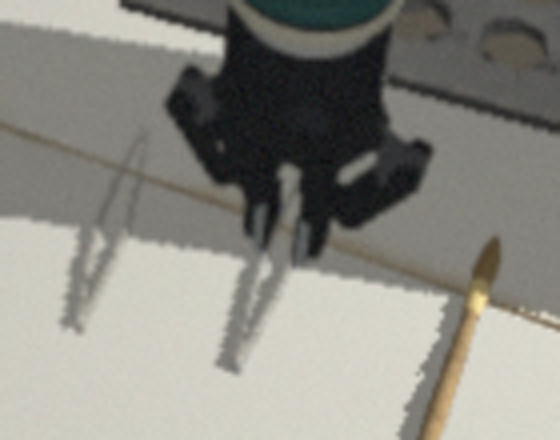

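The jaws have closed onto the tweezers at the band. I'll check that they stall, then lift.

>>> play_rows(
  increments="0 0 0 0 0;0 0 0 0 0;0 0 0 0 0;0 0 0 -3 0;0 0 0 -8 0;0 0 0 -8 0;0 0 0 0 0",
)

```text
clock: 5.9
tcp_pos: [460.5, 300.9, 22.7]
tcp_rot: [0.693, 0.721, 0.016, 0.0]
contact_force: [0.3, -0.2, -1.3]
width: 0.167
```

```bash
python3 - <<'E'
from h import *
q=optics.grab_frame('side')
s=monitor.state(); t=s['tcp_pos']; print(np.round(t,1),np.round(R.from_quat(s['tcp_rot']).as_matrix(),3).tolist(),s['width'],s['clock'],s['contact_force'])
cv2.imwrite('pics/g.png',cv2.resize(q['image'][230:340,205:345],None,fx=4,fy=4,interpolation=cv2.INTER_CUBIC)[:,:,::-1])
E
```

```text
[460.4 300.8  22.3] [[-0.039, 0.999, 0.022], [0.999, 0.039, 0.022], [0.021, 0.023, -1.0]] 0.16619722160745154 5.95 [0.09768438 0.60546134 0.14205301]
```

View pics/g.png

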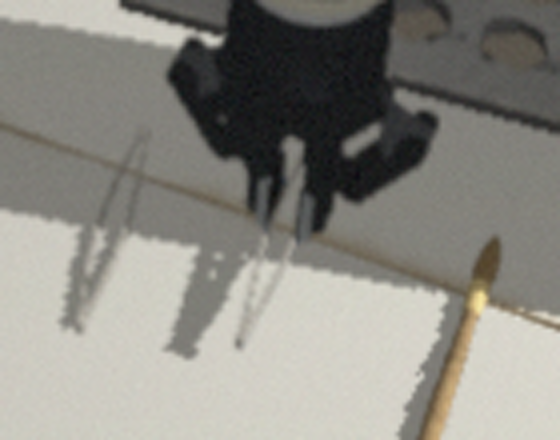

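Grasp confirmed: the tweezers are lifted and their shadow has separated. Next I lift to clearance height.

>>> play_rows(
  increments="0 0 0 -8 0;0 0 0 -15 0;0 0 0 -15 0;0 0 0 -15 0;0 0 0 -15 0;0 0 0 -15 0;0 0 0 -15 0;0 0 0 -15 0;0 0 0 -15 0;0 0 0 -15 0;0 0 0 -8 0;0 0 0 0 0",
)

```text
clock: 6.95
tcp_pos: [454.9, 296.3, 185.6]
tcp_rot: [0.693, 0.721, 0.016, 0.0]
contact_force: [1.3, 0.6, 0.5]
width: 0.167
```

>>> play_rows(
  increments="0 -6 4 0 0;0 -12 8 0 0;0 -12 8 0 0;0 -12 8 0 0;0 -12 8 0 0;0 -12 8 0 0;0 -12 8 0 0;0 -12 8 0 0;0 -12 8 0 0;0 -12 8 0 0;0 -12 8 0 0;0 -6 4 0 0",
)

```text
clock: 7.95
tcp_pos: [546.7, 156.7, 173.1]
tcp_rot: [0.692, 0.722, 0.008, -0.004]
contact_force: [0.6, 1.4, -0.6]
width: 0.166
```

>>> play_rows(
  increments="0 -6 4 -2 0;0 -12 9 -2 0;0 -12 10 -2 0;0 -12 10 -2 0;0 -12 10 -2 0;0 -12 10 -2 0;0 -12 10 -2 0;0 -12 10 -2 0;0 -12 9 -1 0;0 -8 6 0 0;0 -4 4 0 0;0 0 0 0 0",
)

```text
clock: 8.95
tcp_pos: [654.5, 31.1, 188.2]
tcp_rot: [0.693, 0.721, 0.007, -0.003]
contact_force: [0.5, 0.8, -0.5]
width: 0.163
```

```bash
python3 - <<'E'
from h import *
p=optics.grab_frame('top');q=optics.grab_frame('side')
s=monitor.state(); t=s['tcp_pos']; M=R.from_quat(s['tcp_rot']).as_matrix(); print(np.round(t,1),np.round(M,3).tolist(),s['width'],s['clock'])
c=lambda im,x,y,w,h,s:cv2.resize(im[y:y+h,x:x+w],None,fx=s,fy=s,interpolation=cv2.INTER_CUBIC)
print(pix(p,[t]),pix(q,[t]))
im=np.zeros((440,800,3),np.uint8); im[:,:400]=c(p['image'],250,110,100,110,4)[:, :400]; im[:,400:]=c(q['image'],200,90,100,110,4)
cv2.imwrite('pics/h.png',im[:,:,::-1])
E
```

```text
[653.1  32.3 188. ] [[-0.041, 0.999, 0.003], [0.999, 0.041, 0.016], [0.015, 0.004, -1.0]] 0.16707689595177833 9.05
[[331.99841548 143.92233726]] [[244.23319868 125.0733611 ]]
```

View pics/h.png

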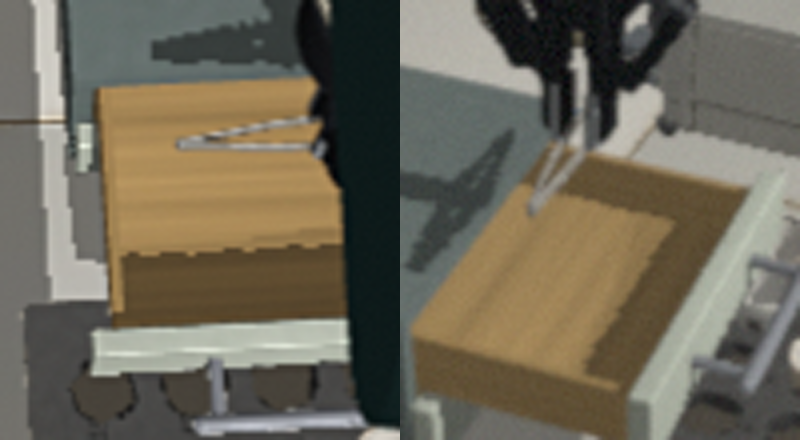

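The tweezers hang level and crosswise over the open drawer, with the bow end at top-crop (180,145) and about 30 mm clear of the unit's face line. Lowering in stages.

>>> play_rows(
  increments="0 2 -3 0 0;0 0 -3 5 0;0 0 0 10 0;0 0 0 10 0;0 0 0 10 0;0 0 0 10 0;0 0 0 8 0;0 0 0 5 0;0 0 0 0 0",
)

```text
clock: 9.8
tcp_pos: [641.6, 39.4, 121.9]
tcp_rot: [0.691, 0.723, 0.005, -0.007]
contact_force: [0.0, -0.3, -0.9]
width: 0.164
```

```bash
python3 - <<'E'
from h import *
p=optics.grab_frame('top');q=optics.grab_frame('side')
s=monitor.state(); t=s['tcp_pos']; M=R.from_quat(s['tcp_rot']).as_matrix(); print(np.round(t,1),np.round(M,3).tolist(),s['width'],s['clock'],s['contact_force'])
w=world(q,[(258,188.75),(296.25,132.5)],117);d=w[0]-w[1];y=np.arctan2(d[1],d[0])-np.pi/2
print(np.round(w,1).tolist(),np.degrees(y),w.mean(0)+72*np.array([np.cos(y),np.sin(y),0]))
cv2.imwrite('pics/i.png',cv2.resize(q['image'][90:210,190:310],None,fx=5,fy=5,interpolation=cv2.INTER_CUBIC)[:,:,::-1])
E
```

```text
[642.3  39.3 123.1] [[-0.045, 0.999, -0.001], [0.999, 0.045, 0.017], [0.017, -0.001, -1.0]] 0.16500951864493252 9.9 [ 0.72684396 -0.58303853  0.03791553]
[[568.2, 146.4, 117.0], [565.9, -87.8, 117.0]] -0.5727418772778067 [639.02721609  28.60010919 117.        ]
```

View pics/i.png

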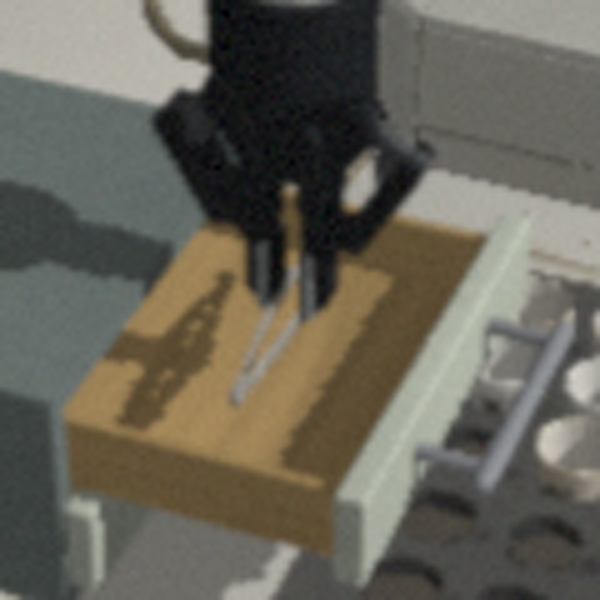

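>>> play_rows(
  increments="0 -3 0 5 0;0 -3 0 8 0;0 0 0 8 0;0 0 0 8 0;0 0 0 5 0;0 0 0 2 0;0 0 0 0 0",
)

```text
clock: 10.48
tcp_pos: [644.6, 32.6, 84.9]
tcp_rot: [0.691, 0.723, 0.007, -0.005]
contact_force: [0.6, -0.3, 0.6]
width: 0.167
```

>>> play_rows(
  increments="0 0 0 2 0;0 0 0 2 0;0 0 0 1 0;0 0 0 0 0",
)

```text
clock: 10.82
tcp_pos: [644.8, 32.8, 79.5]
tcp_rot: [0.691, 0.723, 0.007, -0.005]
contact_force: [-0.6, -0.0, -0.0]
width: 0.165
```

>>> play_rows(
  increments="0 0 0 1 0;0 0 0 0.7 0;0 0 0 0 0",
)

```text
clock: 11.07
tcp_pos: [645.2, 32.9, 78.3]
tcp_rot: [0.691, 0.723, 0.007, -0.004]
contact_force: [0.1, 0.4, -0.1]
width: 0.161
```

>>> play_rows(
  increments="0 0 0 1 0;0 0 0 0.6 0;0 0 0 0 0",
)

```text
clock: 11.32
tcp_pos: [645.6, 32.9, 77.3]
tcp_rot: [0.691, 0.723, 0.008, -0.004]
contact_force: [-0.0, 0.3, 0.1]
width: 0.165
```

>>> play_rows(
  increments="0 0 0 1 0;0 0 0 1 0;0 0 0 0 0",
)

```text
clock: 11.57
tcp_pos: [647.3, 33.0, 77.5]
tcp_rot: [0.691, 0.723, 0.009, -0.002]
contact_force: [-0.2, 0.4, 0.1]
width: 0.169
```

```bash
python3 - <<'E'
from h import *
q=optics.grab_frame('side')
F=[]
for i in range(5):
    s=monitor.state();F.append(np.r_[s['contact_force'],s['tcp_pos'],s['wrist_torque']]);optics.grab_frame('side')
print(np.round(np.mean(F,0),2))
cv2.imwrite('pics/j.png',cv2.resize(q['image'][110:200,195:305],None,fx=7,fy=6,interpolation=cv2.INTER_CUBIC)[:,:,::-1])
E
```

```text
[ 2.3000e-01  1.3000e-01  2.1300e+00  6.4727e+02  3.2940e+01  7.7190e+01
  1.0000e-02 -8.0000e-02  1.0000e-02]
```

View pics/j.png

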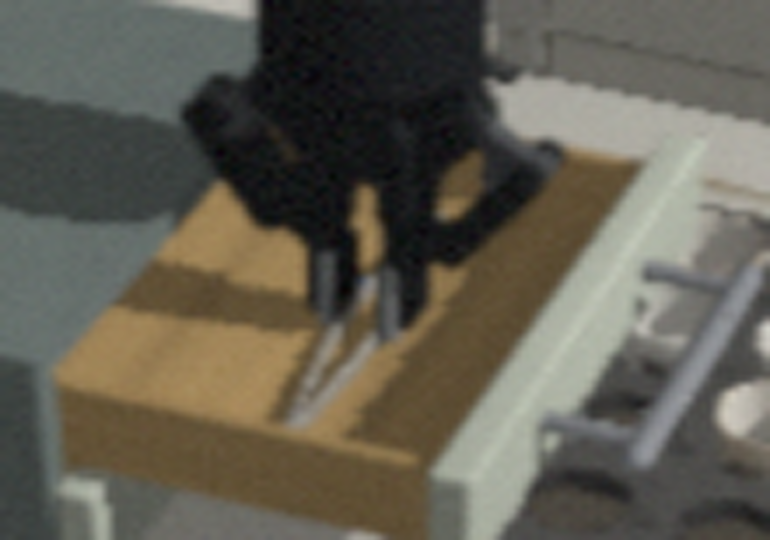

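The tweezers rest on the drawer floor: TCP stopped at z≈77.2, Fz about +2 N, shadow meeting the legs. Releasing.

>>> play_rows(
  increments="18 0 0 0 0;20 0 0 0 0;24 0 0 0 0;28 0 0 0 0;30 0 0 0 0;30 0 0 0 0",
)

```text
clock: 12.37
tcp_pos: [645.5, 33.0, 75.5]
tcp_rot: [0.691, 0.723, 0.008, -0.004]
contact_force: [0.4, 0.6, -0.5]
width: 0.351
```

>>> play_rows(
  increments="30 0 0 -4 0;30 0 0 -8 0;30 0 0 -12 0;30 0 0 -15 0;30 0 0 -15 0;30 0 0 -15 0;30 0 0 -15 0;30 0 0 -15 0;30 0 0 -15 0;30 0 0 0 0",
)

```text
clock: 13.2
tcp_pos: [645.4, 30.9, 203.3]
tcp_rot: [0.691, 0.723, 0.009, -0.003]
contact_force: [1.0, 0.5, 0.4]
width: 0.354
```

>>> play_rows(
  increments="30 15 -12 -8 0;30 20 -20 -5 0;30 25 -20 -2 0;30 25 -20 -2 0;30 25 -20 -2 0;30 25 -20 -2 0;30 25 -20 -2 0;30 25 -10 -2 0;30 20 0 -2 0;30 10 0 0 0;30 0 0 0 0;30 0 0 0 0",
)

```text
clock: 14.2
tcp_pos: [487.6, 244.5, 236.4]
tcp_rot: [0.692, 0.722, 0.012, 0.001]
contact_force: [-1.2, -0.7, -0.7]
width: 0.356
```

```bash
python3 - <<'E'
from h import *
p=optics.grab_frame('top');q=optics.grab_frame('side')
s=monitor.state(); print(np.round(s['tcp_pos'],1),s['width'],s['clock'])
c=lambda im,x,y,w,h,s:cv2.resize(im[y:y+h,x:x+w],None,fx=s,fy=s,interpolation=cv2.INTER_CUBIC)
im=np.zeros((560,800,3),np.uint8); im[:280,:400]=c(p['image'],260,120,133,93,3.02)[:280,:400]; im[:280,400:]=c(p['image'],155,195,133,93,3.02)[:280,:400]; im[280:,:400]=c(q['image'],190,120,133,93,3.02)[:280,:400]; im[280:,400:]=c(q['image'],200,240,133,93,3.02)[:280,:400]
cv2.imwrite('pics/k.png',im[:,:,::-1])
E
```

```text
[487.9 243.7 236.2] 0.35232726040867807 14.3
```

View pics/k.png

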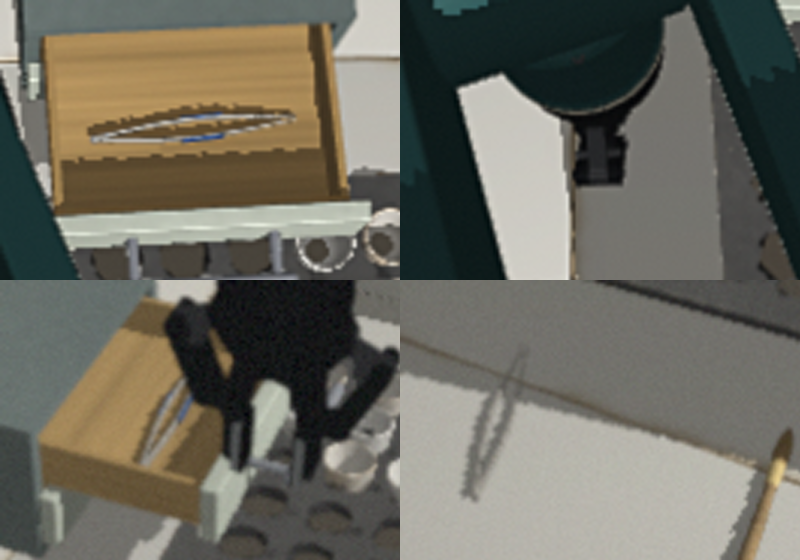

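The long tweezers lie flat, crosswise and centred on the drawer floor (top crop (92,138) to (293,117)). The drawer, short tweezers and brush are where they were, and the arm is clear.

```bash
python3 -c "
from h import *
print(ticket.hand_in())"
```

```text
the job is handed in; nothing more can be done
None
```

The longer (banded) tweezers are lying flat on the floor of the open upper drawer, and I handed the job in at about 14 s of the 42 s limit. I gripped them across the band and lowered them until the tool felt about 2 N from the drawer floor. Then I opened the jaws to 30 mm and withdrew straight up.

In the last pictures the tweezers lie crosswise and roughly central in the drawer. The drawer, the shorter tweezers and the brush look unmoved by eye. The arm was clear and touching nothing.

- **Drawer position:** the two camera views put the drawer centre about 7 mm apart. I aimed between them, which the room in the drawer allowed.
- **Jaw width:** the jaws stopped at about 14 mm rather than the stated 18 mm, but the grip held.
- **Release:** the tool tip settled about 2 mm lower as the jaws opened. The force reading at the end of that step showed no load on the tool.

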